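# Lay laptop parts in the fitted sorting tray

## Task

Put the three parts from the opened laptop away in the sorting tray: lay the T-shaped hinge bracket and the finned heat sink flat on the floor of the compartments that fit them, and put the loose thumb nut in the empty round pocket. Lower each part into place rather than dropping it, and leave the nut that is already in the tray in its pocket and the multimeter and screwdriver where they are.

Things in the scene. Friction and masses are not known exactly. Their poses are not given: they have to be found in the camera images.
- tray: grey plastic sorting tray fixed on a 2 mm blue mat, 140 (x) x 210 (y) mm; floor 4 mm thick, walls 4 mm thick rising 8 mm above the floor (total height 12 mm). Origin: centre of its underside. Its own x and y axes lie along its sides. Compartments: T-shaped at +y, plain rectangle in the middle, two round pockets at -y, their floors lined in black. Its yaw varies by up to 0.45 rad.
- bay_bracket (a point): point on the floor of the T-shaped compartment where the bracket's origin belongs; axes as the tray's. The compartment is the bracket's outline with 3 mm play all round, its cross-bar end towards tray +x: the bracket goes in one way round only, its x axis along the tray's x axis.
- bay_sink (a point): centre of the floor of the rectangular compartment, 90 (tray x) x 46 (tray y) mm inside: 3 mm play all round the heat sink, which goes in either way round, its long axis along the tray's x axis. Axes as the tray's.
- pocket_empty (a point): centre of the floor of the empty round pocket (tray +x side), 32 mm diameter, 8 mm deep
- pocket_full (a point): centre of the floor of the other round pocket (tray -x side), same size, which already holds a nut
- bracket: steel hinge bracket: a flat T 5 mm thick, 90 mm long, with a rib standing on it. Origin: underside, under the middle of the rib, at the centre of mass; x points to the T's cross-bar, z up. Shank 22 mm wide from x = -54 to 18 mm; cross-bar 60 mm wide from x = 18 to 36 mm. Rib 40 mm long (along x, centred on the origin), 10 mm thick (y), its top 30 mm above the underside: the place to grip. About 90 g. It starts flat on the mat (underside 2 mm above the table).
- sink: aluminium heat sink: base plate 84 (x) x 40 (y) x 5 mm with a block of fins on it 70 (x) x 26 (y) mm, its top 25 mm above the underside; grip the block across y (26 mm), it is solid to the touch. Origin: centre of the underside; z up. About 110 g. It starts flat on the mat.
- nut: loose steel thumb nut: a knurled disc 24 mm diameter, 18 mm high, flat on the mat. Origin: centre of the underside. About 40 g.
- nut_center (a point): centre of the loose thumb nut, 9 mm above its underside
- nut_set: an identical thumb nut that already lies in a pocket of the tray; leave it there. Origin: centre of its underside.
- nut_set_center (a point): centre of the nut that is already in the tray
- meter: yellow multimeter lying on the table to the right of the mat, 185 x 88 x 34 mm; a bystander, origin at the centre of its underside
- driver: screwdriver lying on the table to the left of the mat; a bystander, its shaft along its x axis

How it is judged:
At the end, for the whole second after the job is handed in: Bracket and heat sink lie flat at their points on the compartment floors (6 mm sideways, 3 mm in height, tilt under 0.06 rad, x axes parallel within 0.15 rad); each nut is in its pocket (centre within 7 mm sideways, under 12 mm above the floor); all at rest (horizontal distance between bracket and bay_bracket below 0.006 m and z of bracket in the frame of bay_bracket below 0.003 m and angle between each of bracket, sink's own z axis and vertical below 0.06 rad and angle between the x axis of bracket and the x axis of bay_bracket, either way round below 0.15 rad and linear speed of each of bracket, sink, nut, nut_set below 0.01 m/s and angular speed of each of bracket, sink, nut, nut_set below 0.1 rad/s and horizontal distance between sink and bay_sink below 0.006 m and z of sink in the frame of bay_sink below 0.003 m and angle between the x axis of sink and the x axis of bay_sink, either way round below 0.15 rad and horizontal distance between nut_center and pocket_empty below 0.007 m and z of nut_center in the frame of pocket_empty below 0.012 m and horizontal distance between nut_set_center and pocket_full below 0.007 m and z of nut_set_center in the frame of pocket_full below 0.012 m); the robot touches nothing.
It fails at once if a part is dropped or thrown: it touches nothing while its underside is more than 50 mm above the table ((height (world z) of bracket above 0.05 m and contact force between bracket and anything else below 0.005 N) or (height (world z) of sink above 0.05 m and contact force between sink and anything else below 0.005 N) or (height (world z) of nut above 0.05 m and contact force between nut and anything else below 0.005 N)).
It fails at once if the multimeter or the screwdriver is shifted by more than 30 mm (distance of any of meter, driver from where it was at the start of the episode above 0.03 m).
It fails at once if the nut that is already in the tray is taken out of its pocket (z of nut_set_center in the frame of pocket_full above 0.02 m).
It also fails if it takes over 70 s, if anything falls off the work surface, if the arm or the gripper's body presses on something with over 40 N, if the wrist force passes 120 N, or if a joint passes its speed limit or range.

## Robot

A 7-joint arm with a two-finger parallel gripper is mounted at the origin on the work surface. World frame = base frame: x ahead of the robot, y to its left, z up, the work surface at z = 0. Lengths are in m, angles in rad, forces in N, time in s.
With the tool pointing down it reaches from about 0.425 to 0.95 m from the base axis. Payload 16.7 kg.
Tool frame: the origin (TCP) lies at the very end of the fingers, on their centre line; the grasp point (between the pads) lies 19 mm behind it; y points along the fingers, z is the direction in which the jaws open and shut, and the axes are right-handed (so a half turn about y gives the same grasp; the last joint's range is limited). The gripper opens to 94 mm and grips with 3 to 60 N. Pads are 16 mm wide; open, the fingers measure 119 mm over their backs; the gripper's body (75 mm by 177 mm) begins 78 mm behind the grasp point.
Start: joints at [-1.399, 0.426, 0.074, 1.606, -0.034, 1.111, -0.067], TCP at [0.213, 0.64, 0.205] pointing down, gripper open.
Joint ranges: [-2.85, 2.85], [-0.5, 2.14], [-1.23, 1.37], [0.21, 2.46], [-1.02, 4.16], [0.16, 2.05], [-2.73, 2.73]. Speed limits (rad/s): [1.89, 1.89, 2.39, 2.39, 3.01, 3.01, 3.01].

## Interface

Orientations are given as a unit quaternion [x, y, z, w].
In Python, from bench import arm, viewer gives the robot as it stands. The module is installed in compiled form; this text tells all that it offers.
- The arm moves only by the tool jog_arm, never from a script. Its arguments are lists of equal length, an entry for each row: "translation": the shift along the tool's x, y, z in m, a list of three; "dr": the turn, a rotation vector about the tool's x, y, z in rad, a list of three. In form: {"translation": [[tx, ty, tz], ...], "dr": [[rx, ry, rz], ...]}. A call has 1 to 12 rows; each row shifts and turns the commanded pose from where the row before left it, along the tool's axes as they then stand; what a row does not reach is not made up. A row lasts 1/8 s, in which the tool goes at most 62.5 mm and 10.7 degrees, less where a joint would pass 70% of its speed; a pose out of reach is approached as far as the arm can. A call with a gripper value outside its range is refused whole. "hand" is the gripper's target within -1 to 1 (fully open at 1, half-way at 0, shut at -1), set as the call begins (left out, the last holds). The fingers move at their own pace and stop on an object; the grip force is fixed at half the most. Time passes only in rows, so rows that do not move let the fingers close. It gives the time, the measured TCP pose, the force and the opening at its end, in the units of the state.
- arm.get_state(): the state, without advancing time (a new reading comes with each control period).
- viewer.get_image(name): name is "scene" or "top" or "wrist"; returns a dict with "color" (420x560x3 uint8, blue, green, red), "intrinsics" (3x3 intrinsics, pixels), "R" (3x3) and "t" (3): a world point X has camera coordinates R X + t. Camera axes: x right, y down, z forward; pixel columns grow to the right and rows downward; lengths in m; the calibration is good to about 2 mm. A picture is of the moment at which its call begins. There is no depth.
- arm.hand_in(): hands the job in, once; it reports no verdict.
The state is a dict: "time_s": time; "joint_pos": joint angles; "qvel": joint speeds; "joint_efforts": joint torques, N m; "tool_pos": TCP position; "orientation": TCP orientation; "force": force on the tool from outside, world axes, zero at the start; "wrist_torque": the same for the moment, N m; "finger_gap": opening from 0.0 (shut) to 1.0 (fully open).
Only numpy, scipy, OpenCV 4.12 (cv2) and the standard library are available. Lean on these libraries where they do the work, as an engineer would, in place of code of your own. Each camera call takes 0.05 s, during which the arm holds its last target. There are 200 camera calls.

## Working session

There is one attempt and no reset: what is moved stays moved. The work goes in short steps, Python scripts to look and compute and a tool call to move; the robot and the scene stay as the last step left them, time stands still between calls to the robot, and variables do not carry over. Pictures are saved under pics/ and viewed, about 8 in all and at most 12, crops included, and the job is handed in when it is done.

Besides the shell and the picture viewer there is one more tool, called after ">>>" as a command line: name --argument value ..., lists and objects as JSON in quotes. jog_arm: Moves the arm, as the interface text tells. Its arguments: {"type":"object","properties":{"translation":{"type":"array"},"dr":{"type":"array"},"hand":{"type":"number"}},"required":["translation","dr"]}

```bash
mkdir -p pics; python3 - <<'E'
from bench import arm, viewer
import cv2, numpy as np, pickle
s=arm.get_state(); print({k:np.round(v,3).tolist() for k,v in s.items()})
d={n:viewer.get_image(n) for n in("top","scene")}
pickle.dump(d,open("im0.pkl","wb"))
for n in d:
  print(n,d[n]["intrinsics"].tolist(),np.round(d[n]["R"],3).tolist(),np.round(d[n]["t"],3).tolist()); cv2.imwrite(f"pics/{n}0.png",d[n]["color"])
E
```

```text
{'time_s': 0.0, 'joint_pos': [-1.399, 0.427, 0.074, 1.607, -0.034, 1.111, -0.067], 'qvel': [-0.0, -0.001, 0.0, -0.001, 0.001, -0.001, 0.0], 'joint_efforts': [0.001, -93.583, 3.667, -45.417, -0.049, 0.02, 0.0], 'tool_pos': [0.213, 0.64, 0.205], 'orientation': [0.698, -0.113, 0.113, -0.698], 'force': [-0.632, 0.139, -0.474], 'wrist_torque': [0.013, 0.013, -0.033], 'finger_gap': 1.003}
top [[416.1470123423568, 0.0, 270.5659725205334], [0.0, 416.1470123423568, 209.70445533166583], [0.0, 0.0, 1.0]] [[-0.0, -1.0, 0.017], [-0.998, -0.001, -0.055], [0.055, -0.017, -0.998]] [-0.015, 0.534, 1.42]
scene [[437.8636235425221, 0.0, 279.4967321811339], [0.0, 437.8636235425221, 218.8156262973642], [0.0, 0.0, 1.0]] [[0.227, 0.974, 0.012], [0.767, -0.171, -0.619], [-0.601, 0.15, -0.785]] [-0.125, -0.406, 1.491]
```

View pics/top0.png

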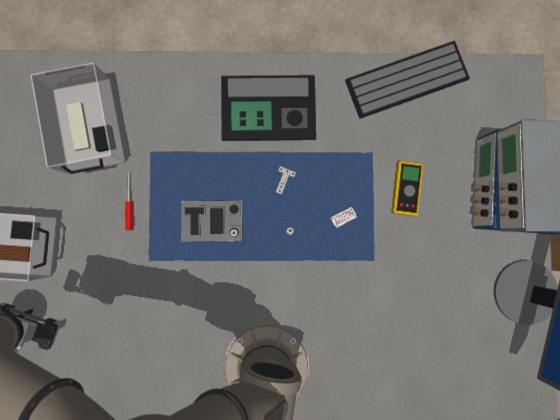

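The top view shows the tray at about (211,221) with its T bay to the left and cross-bar up. The bracket is at (285,180), the sink at (344,217), the loose nut at (290,231) and the driver at (129,205). The meter is at (407,188). I'll measure coarsely here and refine from the wrist camera.

```bash
cat > h.py <<'E'
import numpy as np, cv2
def ray(im,uv,z):
    uv=np.atleast_2d(np.float64(uv)); K=im["intrinsics"];R=np.array(im["R"]);t=np.array(im["t"])
    d=np.c_[uv,np.ones(len(uv))]@np.linalg.inv(K).T@R; c=-R.T@t
    return c+d*((z-c[2])/d[:,2])[:,None]
def proj(im,X):
    p=np.atleast_2d(X)@np.array(im["R"]).T+im["t"]; p=p@np.array(im["intrinsics"]).T; return p[:,:2]/p[:,2:]
E
python3 - <<'E'
import pickle; from h import *
im=pickle.load(open("im0.pkl","rb"))["top"]; c=im["color"]
hsv=cv2.cvtColor(c,cv2.COLOR_BGR2HSV)
m=np.zeros(c.shape[:2],np.uint8); m[156:257,153:370]=255
m&=cv2.bitwise_not(cv2.inRange(hsv,(95,90,30),(125,255,255)))
m=cv2.morphologyEx(m,cv2.MORPH_OPEN,np.ones((2,2)))
for k in cv2.findContours(m,cv2.RETR_EXTERNAL,2)[0]:
    if cv2.contourArea(k)<20: continue
    r=cv2.boxPoints(cv2.minAreaRect(k)); w=ray(im,r,.007)
    print(cv2.contourArea(k),r.mean(0),"ctr",w.mean(0).round(4),"sides",np.linalg.norm(w[1]-w[0]).round(3),np.linalg.norm(w[2]-w[1]).round(3),"ang",np.arctan2(*(w[1]-w[0])[1::-1]).round(3),np.arctan2(*(w[2]-w[1])[1::-1]).round(3))
a=cv2.resize(c[150:265,150:375],None,fx=3.5,fy=3.5,interpolation=cv2.INTER_CUBIC); cv2.imwrite("pics/crop0.png",a)
from scipy.spatial.transform import Rotation as Ro
from bench import arm
print(Ro.from_quat(arm.get_state()["orientation"]).as_matrix().round(3))
E
```

```text
44.5 [290.75 231.25] ctr [ 0.4598 -0.0844  0.007 ] sides 0.027 0.024 ang -0.788 -2.357
300.5 [344.57922 217.80042] ctr [ 0.5065 -0.2717  0.007 ] sides 0.089 0.046 ang -1.089 -2.665
2456.5 [212.5 221.5] ctr [0.4937 0.1859 0.007 ] sides 0.211 0.142 ang -1.57 -3.138
238.0 [286.60397 181.46042] ctr [ 0.6331 -0.0704  0.007 ] sides 0.098 0.061 ang -0.1 -1.669
[[ 0.949 -0.     0.316]
 [-0.316 -0.001  0.949]
 [ 0.    -1.    -0.001]]
```

View pics/crop0.png

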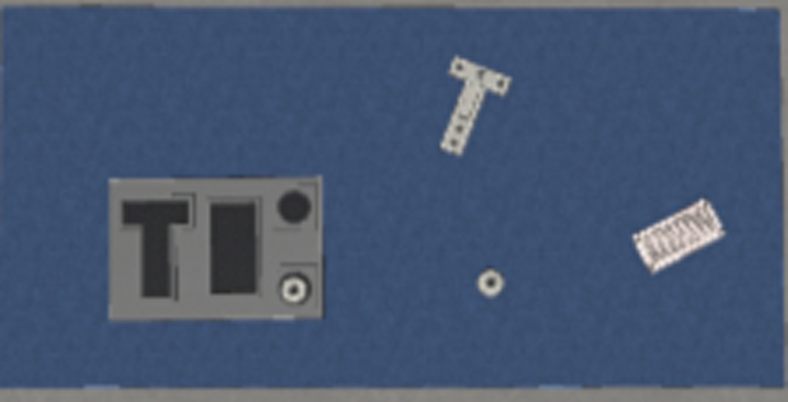

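Tray yaw is about 0 and all sizes match what was given. Next I'll move over the tray for a close wrist view.

>>> jog_arm --translation '[[0.03,-0.012,-0.028],[0.03,-0.012,-0.028],[0.03,-0.012,-0.028],[0.03,-0.012,-0.028],[0.03,-0.012,-0.028],[0.03,-0.012,-0.028],[0.03,-0.012,-0.028],[0.03,-0.012,-0.028],[0.03,-0.012,-0.028],[0.03,-0.012,-0.028],[0.03,-0.012,-0.028],[0.03,-0.012,-0.028]]' --dr '[[0,0,0],[0,0,0],[0,0,0],[0,0,0],[0,0,0],[0,0,0],[0,0,0],[0,0,0],[0,0,0],[0,0,0],[0,0,0],[0,0,0]]'

```text
time_s: 1.6
tool_pos: [0.4491, 0.2063, 0.3498]
orientation: [0.698, -0.113, 0.113, -0.698]
force: [0.3, -0.2, -0.5]
finger_gap: 1.003
```

```bash
python3 - <<'E'
from bench import arm, viewer
import cv2, numpy as np, pickle
im=viewer.get_image("wrist"); pickle.dump(im,open("w1.pkl","wb")); cv2.imwrite("pics/w1.png",im["color"])
s=arm.get_state(); print(s["tool_pos"],s["orientation"],np.round(s["joint_pos"],2))
R=np.array(im["R"]);print(R.round(3),-R.T@im["t"],im["intrinsics"])
E
```

```text
[0.45183648 0.20159515 0.35139872] [-0.69749224  0.11448939 -0.11579011  0.69784626] [-0.92  0.    0.37  1.82 -0.    1.32  0.7 ]
[[ 0.317  0.948  0.   ]
 [ 0.918 -0.307  0.251]
 [ 0.238 -0.08  -0.968]] [0.38148718 0.2292636  0.52819077] [[340.44496817   0.         277.52009312]
 [  0.         340.44496817 209.62701905]
 [  0.           0.           1.        ]]
```

View pics/w1.png

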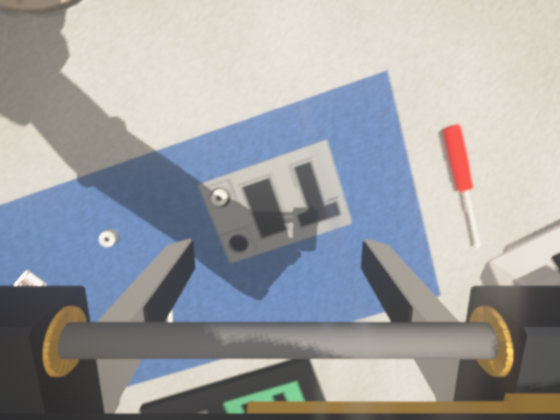

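The wrist view shows the tray with corners at about (327,140), (350,222), (232,262) and (203,183). The full pocket is at (219,198), the empty one at (238,243), the loose nut at (107,239). I'll fit the tray outline and dark pocket here.

```bash
python3 - <<'E'
import pickle; from h import *
im=pickle.load(open("w1.pkl","rb")); c=im["color"]
hsv=cv2.cvtColor(c,cv2.COLOR_BGR2HSV)
blue=cv2.inRange(hsv,(100,80,20),(125,255,255)); m=cv2.bitwise_not(blue)
n,l,st,ce=cv2.connectedComponentsWithStats(m)
for p in((262,250),(205,270)[::1],(107,239)):
    i=l[p[1],p[0]]; print(p,i,st[i],ce[i])
i=l[195,240]; k=max(cv2.findContours((l==i).astype(np.uint8),cv2.RETR_EXTERNAL,2)[0],key=cv2.contourArea)
q=cv2.boxPoints(cv2.minAreaRect(k)); ap=cv2.approxPolyDP(cv2.convexHull(k),4,True)[:,0]
print(ap)
w=ray(im,ap,.014); print(w.round(4)); print(np.linalg.norm(np.roll(w,-1,0)-w,axis=1).round(4))
g=cv2.cvtColor(c,cv2.COLOR_BGR2GRAY)
for th in(45,60):
    d=((g<th)&(l==i)).astype(np.uint8)
    n2,l2,s2,c2=cv2.connectedComponentsWithStats(d)
    for j in range(1,n2):
        if s2[j,4]>80: print(th,s2[j],c2[j].round(1),ray(im,c2[j],.006)[0].round(4))
E
```

```text
(262, 250) 2 [  196   138   157   127 12250] [276.20277551 201.79110204]
(205, 270) 0 [    0    73   438   311 52914] [231.61671769 222.29820085]
(107, 239) 12 [ 97 228  23  20 345] [108.32463768 237.49565217]
[[327 138]
 [352 223]
 [228 263]
 [196 184]]
[[0.4272 0.2912 0.014 ]
 [0.5657 0.2914 0.014 ]
 [0.5672 0.0822 0.014 ]
 [0.4297 0.0816 0.014 ]]
[0.1385 0.2092 0.1375 0.2096]
```

```bash
python3 - <<'E'
import pickle; from h import *
for nm,im in(("top",pickle.load(open("im0.pkl","rb"))["top"]),("w1",pickle.load(open("w1.pkl","rb")))):
    S=2000; # rectify tray-top plane z=.006 : 1 px = 0.5 mm
    g=cv2.cvtColor(im["color"],cv2.COLOR_BGR2GRAY)
    x0,x1,y0,y1=.41,.58,.07,.30
    wc=np.array([[x0,y0,.006],[x1,y0,.006],[x1,y1,.006],[x0,y1,.006]])
    H=cv2.getPerspectiveTransform(proj(im,wc).astype(np.float32),np.float32([[460,340],[460,0],[0,0],[0,340]]))
    r=cv2.warpPerspective(g,H,(460,340),flags=cv2.INTER_CUBIC); cv2.imwrite(f"pics/rect_{nm}.png",r)
    if nm=="top":
        for th in(55,70,85):
            k=cv2.findContours((r<th).astype(np.uint8),cv2.RETR_EXTERNAL,2)[0]
            for c in k:
                if cv2.contourArea(c)<800: continue
                x,y,w,h=cv2.boundingRect(c); M=cv2.moments(c)
                X=lambda u,v:(round(x1-v*.0005,4),round(y1-u*.0005,4))
                print(th,"x",X(0,y+h)[0],X(0,y)[0],"y",X(x+w,0)[1],X(x,0)[1],"cent",X(M["m10"]/M["m00"],M["m01"]/M["m00"]))
a=np.vstack([cv2.imread(f"pics/rect_{n}.png") for n in("top","w1")]); cv2.imwrite("pics/rect.png",cv2.resize(a,None,fx=.85,fy=.85))
E
```

```text
55 x 0.453 0.5395 y 0.152 0.1945 cent (0.4964, 0.1737)
55 x 0.45 0.5415 y 0.2185 0.281 cent (0.5056, 0.2497)
55 x 0.524 0.551 y 0.099 0.127 cent (0.5377, 0.1135)
70 x 0.452 0.5415 y 0.1505 0.1955 cent (0.4968, 0.1734)
70 x 0.449 0.543 y 0.218 0.2825 cent (0.5053, 0.2498)
70 x 0.5225 0.553 y 0.0975 0.1285 cent (0.5378, 0.1135)
85 x 0.41 0.58 y 0.07 0.3 cent (0.4952, 0.1852)
```

View pics/rect.png

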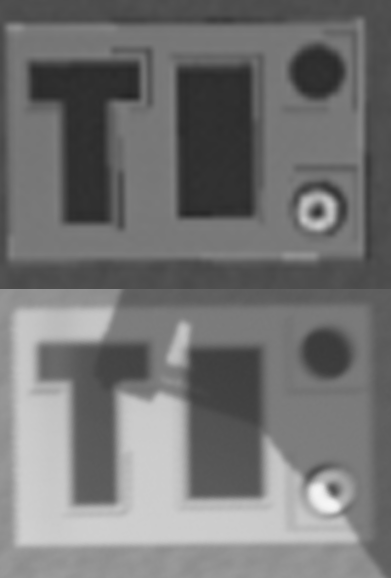

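Tray sizes agree: the sink bay measures 90×45, the T bay 95×65. The wrist picture was taken while the arm was still settling, which explains its ~4 mm y offset from the top view. I'll let it settle from now on. Next, over to the parts.

>>> jog_arm --translation '[[0.0205,0.0056,-0.031],[0.0205,0.0056,-0.031],[0.0205,0.0056,-0.031],[0.0205,0.0056,-0.031],[0.0205,0.0056,-0.031],[0.0205,0.0056,-0.031],[0.0205,0.0056,-0.031],[0.0205,0.0056,-0.031],[0.0205,0.0056,-0.031],[0,0,0],[0,0,0],[0,0,0]]' --dr '[[0,0,0],[0,0,0],[0,0,0],[0,0,0],[0,0,0],[0,0,0],[0,0,0],[0,0,0],[0,0,0],[0,0,0],[0,0,0],[0,0,0]]'

```text
time_s: 3.15
tool_pos: [0.5355, -0.1143, 0.2991]
orientation: [-0.698, 0.113, -0.113, 0.698]
force: [-0.6, 0.5, 0.2]
finger_gap: 1.004
```

```bash
python3 - <<'E'
from bench import arm, viewer
import cv2, numpy as np, pickle
d={n:viewer.get_image(n) for n in("wrist","top")}; pickle.dump(d,open("w2.pkl","wb")); cv2.imwrite("pics/w2.png",d["wrist"]["color"])
s=arm.get_state(); print(s["tool_pos"],s["orientation"],np.round(s["joint_pos"],2))
E
```

```text
[ 0.53552115 -0.1144775   0.29920002] [-0.69792855  0.1127911  -0.11287333  0.6981644 ] [-0.52  0.16  0.7   1.81 -0.11  1.22  1.46]
```

View pics/w2.png

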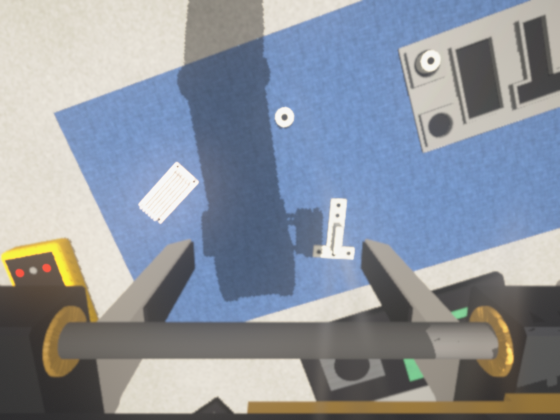

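Now everything is in clear view: nut (285,117), sink (168,193), bracket (336,232) with the cross-bar at the lower end, empty pocket (439,125), full pocket (428,62).

```bash
python3 - <<'E'
import pickle; from h import *
d=pickle.load(open("w2.pkl","rb"))
im=d["wrist"]; c=im["color"]; hsv=cv2.cvtColor(c,cv2.COLOR_BGR2HSV)
F=4
def mask(im,box):
    u0,v0,u1,v1=box; a=cv2.resize(im["color"][v0:v1,u0:u1],None,fx=F,fy=F,interpolation=cv2.INTER_CUBIC)
    b=a.astype(int); m=((b[...,2]-0.75*b[...,0])>0).astype(np.uint8)
    k=max(cv2.findContours(m,cv2.RETR_EXTERNAL,1)[0],key=cv2.contourArea)[:,0]
    return k,lambda p:(np.asarray(p,float)+.5)/F-.5+[u0,v0]
def show(n,im,box,z,ap=None):
    k,f=mask(im,box)
    r=cv2.boxPoints(cv2.minAreaRect(k)); w=ray(im,f(r),z)
    e=[w[1]-w[0],w[2]-w[1]]
    print(n,"area",cv2.contourArea(k)/F/F,"rect ctr",w.mean(0).round(4),"sides",[np.linalg.norm(x).round(4) for x in e],"ang",[np.arctan2(x[1],x[0]).round(3) for x in e])
    if ap:
        p=cv2.approxPolyDP(k,ap*F,True)[:,0]; print("  ",np.c_[f(p),ray(im,f(p),z)[:,:2]].round(4).tolist())
    return k,f
top=d["top"]
show("nut w",im,(265,100,305,135),.018); show("sink w",im,(132,155,205,230),.007,2); show("br w",im,(305,190,360,266),.007,1.6)
im0=pickle.load(open("im0.pkl","rb"))["top"]
show("nut t",im0,(280,222,300,242),.018); show("sink t",im0,(325,200,365,235),.007); show("br t",im0,(268,160,304,200),.007,.6)
# tray floors in the wrist view
g=cv2.cvtColor(c,cv2.COLOR_BGR2GRAY)
for th in(60,75,90):
    n,l,st,ce=cv2.connectedComponentsWithStats((g<th).astype(np.uint8))
    for j in range(1,n):
        if st[j,4]>150 and st[j,0]>400 and st[j,1]<140:
            k=max(cv2.findContours((l==j).astype(np.uint8),0,2)[0],key=cv2.contourArea); w=ray(im,cv2.boxPoints(cv2.minAreaRect(k)),.006)
            print(th,st[j],ce[j].round(1),"cent",ray(im,ce[j],.006)[0].round(4),"rect",w.mean(0).round(4),np.linalg.norm(w[1]-w[0]).round(3),np.linalg.norm(w[2]-w[1]).round(3),np.arctan2(*(w[1]-w[0])[1::-1]).round(3))
E
```

```text
nut w area 343.84375 rect ctr [ 0.4652 -0.0815  0.018 ] sides [np.float64(0.0262), np.float64(0.027)] ang [np.float64(1.249), np.float64(-0.309)]
sink w area 1951.625 rect ctr [ 0.5123 -0.2699  0.007 ] sides [np.float64(0.0912), np.float64(0.0443)] ang [np.float64(2.039), np.float64(0.477)]
   [[177.125, 160.875, 0.4741, -0.239], [137.125, 203.875, 0.5124, -0.3164], [139.625, 209.625, 0.5213, -0.3166], [158.875, 223.875, 0.5496, -0.299], [198.875, 182.875, 0.5121, -0.222]]
br w area 1485.21875 rect ctr [ 0.6413 -0.056   0.007 ] sides [np.float64(0.0982), np.float64(0.0632)] ang [np.float64(2.604), np.float64(0.992)]
   [[330.875, 197.125, 0.5901, -0.0525], [325.125, 243.375, 0.6541, -0.0798], [312.375, 243.625, 0.6485, -0.0976], [311.125, 255.625, 0.666, -0.1049], [341.375, 259.875, 0.6866, -0.0643], [347.125, 265.375, 0.6978, -0.0585], [346.375, 261.375, 0.6913, -0.0578], [353.625, 258.875, 0.6909, -0.0466], [354.875, 247.875, 0.6747, -0.0403], [343.875, 243.625, 0.6632, -0.0538], [346.875, 199.125, 0.6, -0.0318]]
nut t area 48.625 rect ctr [ 0.4628 -0.0802  0.018 ] sides [np.float6
[... 505 characters left out ...]
983, -0.0304], [276.375, 192.625, 0.5939, -0.0348], [281.375, 193.875, 0.5896, -0.0521], [288.375, 176.125, 0.6517, -0.0766], [289.625, 175.625, 0.6534, -0.081], [293.625, 176.875, 0.6491, -0.095], [295.625, 171.875, 0.6666, -0.102]]
75 [ 519   18   41   83 1576] [538.   63.5] cent [0.5055 0.2499 0.006 ] rect [0.4985 0.242  0.006 ] 0.052 0.093 1.558
90 [ 518   17   42   85 1859] [538.1  62.7] cent [0.5045 0.2502 0.006 ] rect [0.4987 0.2427 0.006 ] 0.054 0.097 1.514
90 [ 457   39   44   78 2250] [478.8  77.5] cent [0.4982 0.1745 0.006 ] rect [0.4994 0.1748 0.006 ] 0.041 0.092 1.431
90 [430 115  20  21 314] [439.4 124.7] cent [0.5407 0.1138 0.006 ] rect [0.541  0.1142 0.006 ] 0.026 0.025 2.076
```

Top and wrist agree within about 2 mm. Bracket origin is about (0.6446,-0.0616), yaw -0.379, length 90 ✓. Going to grasp it.

>>> jog_arm --translation '[[0,0,0],[0.0205,0.05,0.0223],[0.0205,0.05,0.0223],[0.0205,0.05,0.0223],[0.0203,0.05,0.0224],[0,0.0172,0],[0,0.0175,0],[0,0.0175,0],[0,0.0175,0],[0,0.0175,0],[0,0,0],[0,0,0]]' --dr '[[0,0.058,0],[0,0,0],[0,0,0],[0,0,0],[0,0,0],[0,0,0],[0,0,0],[0,0,0],[0,0,0],[0,0,0],[0,0,0],[0,0,0]]'

```text
time_s: 4.75
tool_pos: [0.6448, -0.0629, 0.0122]
orientation: [0.694, -0.133, 0.134, -0.694]
force: [0.3, -0.5, 1.1]
finger_gap: 0.999
```

>>> jog_arm --translation '[[0,0,0],[0,0,0],[0,0,0],[0,0,0],[0,0,0],[0,0,0],[0,0,0],[0,0,0]]' --dr '[[0,0,0],[0,0,0],[0,0,0],[0,0,0],[0,0,0],[0,0,0],[0,0,0],[0,0,0]]' --hand -1

```text
time_s: 5.75
tool_pos: [0.6446, -0.0628, 0.0119]
orientation: [0.694, -0.134, 0.133, -0.694]
force: [-0.0, -0.3, 0.1]
finger_gap: 0.185
```

>>> jog_arm --translation '[[0,0,0],[0,0,0],[0,0,0],[0,0,0]]' --dr '[[0,0,0],[0,0,0],[0,0,0],[0,0,0]]'

```text
time_s: 6.25
tool_pos: [0.6446, -0.0627, 0.0119]
orientation: [0.694, -0.133, 0.133, -0.694]
force: [-0.1, -0.4, 0.0]
finger_gap: 0.105
```

Gripped (9.9 mm ✓). Lift, turn by 0.389 and carry over the T bay.

>>> jog_arm --translation '[[0,-0.03,0],[0,-0.05,0],[0,-0.02,0],[0,0,0],[0,0,0],[-0.0194,0,0.0449],[-0.0194,0,0.0449],[-0.0194,0,0.0449],[-0.0194,0,0.0449],[-0.0194,0,0.0449],[-0.0194,0,0.0449],[-0.0192,0,0.045]]' --dr '[[0,0,0],[0,0,0],[0,-0.13,0],[0,-0.13,0],[0,-0.129,0],[0,0,0],[0,0,0],[0,0,0],[0,0,0],[0,0,0],[0,0,0],[0,0,0]]'

```text
time_s: 7.75
tool_pos: [0.5052, 0.2517, 0.112]
orientation: [-0.707, -0.003, 0.003, 0.707]
force: [0.7, 1.2, -1.0]
finger_gap: 0.105
```

>>> jog_arm --translation '[[0,0.01,0],[0,0.01,0],[0,0.01,0],[0,0,0],[0,0,0],[0,0,0]]' --dr '[[0,0,0],[0,0,0],[0,0,0],[0,0,0],[0,0,0],[0,0,0]]'

```text
time_s: 8.5
tool_pos: [0.5064, 0.2502, 0.0822]
orientation: [-0.707, -0.003, 0.003, 0.707]
force: [-0.4, 0.3, -1.4]
finger_gap: 0.105
```

```bash
cat > snap.py <<'E'
import sys,cv2,pickle,numpy as np
from bench import arm,viewer
from scipy.spatial.transform import Rotation as Ro
n=sys.argv[1]; d={k:viewer.get_image(k) for k in("wrist","top","scene")}
pickle.dump(d,open(n+".pkl","wb")); cv2.imwrite(f"pics/{n}.png",d["wrist"]["color"])
s=arm.get_state(); M=Ro.from_quat(s["orientation"]).as_matrix()
print(s["time_s"],s["tool_pos"],"tool-x yaw",np.arctan2(M[1,0],M[0,0]),"y",M[:,1].round(4),s["finger_gap"],np.round(s["joint_pos"],2),s["force"])
E
python3 snap.py w3
```

```text
8.65 [0.5062129  0.25045412 0.08208621] tool-x yaw 0.009169893062404887 y [ 2.e-04  2.e-04 -1.e+00] 0.10351188349969319 [-0.93  0.42  0.45  1.99 -0.26  0.79  1.25] [ 0.17034415 -0.57771128 -0.66946732]
```

View pics/w3.png

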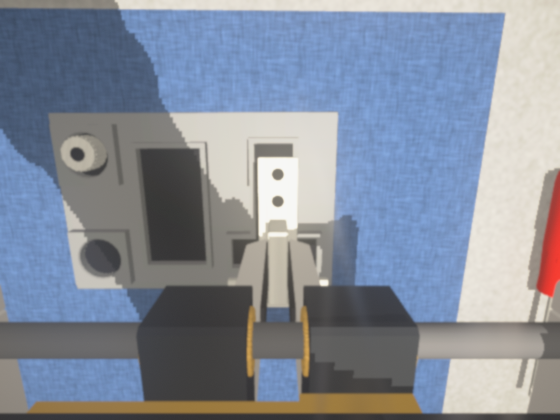

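The held bracket's shank end is at about (258–297, 157), and the bay's end behind it at about row 143, cols 254–293. I'll convert these to world positions.

```bash
python3 - <<'E'
import pickle; from h import *
im=pickle.load(open("w3.pkl","rb"))["wrist"]; c=im["color"]; g=cv2.cvtColor(c,cv2.COLOR_BGR2GRAY)
print("cols@148",[(u,int(g[148,u])) for u in range(246,302,1)])
print("rows@275",[(v,int(g[v,275])) for v in range(134,162)])
print("rows@170",[(v,int(g[v,170])) for v in list(range(142,156))+list(range(256,270))])
print("cols@200",[(u,int(g[200,u])) for u in list(range(132,148))+list(range(198,214))+list(range(252,262))+list(range(292,302))])
print("shank end",ray(im,[[258,157],[297,157],[277.5,157]],.077).round(4))
E
```

```text
cols@148 [(246, 205), (247, 184), (248, 193), (249, 211), (250, 216), (251, 217), (252, 215), (253, 199), (254, 158), (255, 124), (256, 115), (257, 114), (258, 114), (259, 115), (260, 115), (261, 116), (262, 116), (263, 117), (264, 117), (265, 117), (266, 117), (267, 118), (268, 118), (269, 118), (270, 118), (271, 118), (272, 118), (273, 119), (274, 119), (275, 118), (276, 119), (277, 119), (278, 119), (279, 119), (280, 119), (281, 120), (282, 119), (283, 120), (284, 120), (285, 120), (286, 121), (287, 119), (288, 120), (289, 120), (290, 120), (291, 125), (292, 156), (293, 201), (294, 217), (295, 220), (296, 220), (297, 219), (298, 220), (299, 220), (300, 220), (301, 220)]
rows@275 [(134, 219), (135, 218), (136, 213), (137, 205), (138, 211), (139, 217), (140, 218), (141, 217), (142, 207), (143, 174), (144, 139), (145, 122), (146, 119), (147, 119), (148, 118), (149, 119), (150, 119), (151, 120), (152, 120), (153, 120), (154, 121), (155, 124), (156, 152), (157, 213), (158, 242), (159, 246), (160, 247), (161, 247)]
rows@170 [(142, 124), (143, 125), (144, 128), (145, 127), (146, 127), (1
[... 264 characters left out ...]
200 [(132, 125), (133, 125), (134, 125), (135, 124), (136, 124), (137, 124), (138, 124), (139, 124), (140, 117), (141, 104), (142, 96), (143, 94), (144, 88), (145, 73), (146, 61), (147, 58), (198, 65), (199, 66), (200, 67), (201, 73), (202, 95), (203, 118), (204, 127), (205, 129), (206, 128), (207, 123), (208, 113), (209, 111), (210, 122), (211, 130), (212, 132), (213, 133), (252, 199), (253, 170), (254, 143), (255, 124), (256, 114), (257, 138), (258, 207), (259, 242), (260, 247), (261, 247), (292, 247), (293, 247), (294, 247), (295, 247), (296, 245), (297, 235), (298, 223), (299, 220), (300, 220), (301, 220)]
shank end [[0.4536 0.2393 0.077 ]
 [0.4535 0.2602 0.077 ]
 [0.4535 0.2497 0.077 ]]
```

```bash
python3 - <<'E'
import pickle; from h import *
im=pickle.load(open("w3.pkl","rb"))["wrist"]
print("cam",-np.array(im["R"]).T@im["t"])
print("shank end",ray(im,[[257.5,156.6],[297.4,156.6]],.077).round(4))
print("bay end z014",ray(im,[275,143.3],.014).round(4),"sides z006",ray(im,[[254.1,148],[292.3,148]],.006).round(4), "z014", ray(im,[[254.1,148],[292.3,148]],.014).round(4))
print("sink ends -x(z014)",ray(im,[170,148.3],.014).round(4),"+x z006",ray(im,[170,260.3],.006).round(4),"y sides@200 z006",ray(im,[[145,200],[202.2,200]],.006).round(4))
p=np.array([[50,113],[337,113]]); print("tray -x edge z014",ray(im,p,.014).round(4))
c=im["color"].astype(int); m=(c[...,2]-.75*c[...,0]>0)
for u in(70,200,300): print(u,[v for v in range(100,125) if m[v,u]][:1])
for v in(130,250): print(v,[u for u in range(200,420) if m[v,u]][-1:], [u for u in range(40,100) if m[v,u]][:1])
E
```

```text
cam [0.43500178 0.24954966 0.2605754 ]
shank end [[0.4534 0.239  0.077 ]
 [0.4532 0.2604 0.077 ]]
bay end z014 [[0.4502 0.248  0.014 ]] sides z006 [[0.4542 0.2325 0.006 ]
 [0.454  0.2607 0.006 ]] z014 [[0.4536 0.233  0.014 ]
 [0.4534 0.2603 0.014 ]]
sink ends -x(z014) [[0.4543 0.1729 0.014 ]] +x z006 [[0.5438 0.1641 0.006 ]] y sides@200 z006 [[0.4942 0.1485 0.006 ]
 [0.4939 0.1923 0.006 ]]
tray -x edge z014 [[0.4306 0.0911 0.014 ]
 [0.4291 0.291  0.014 ]]
70 [112]
200 [112]
300 [111]
130 [337] [49]
250 [345] [70]
```

In this view the bracket's x matches the bay and its y is about 2–3 mm too far +y. I'll shift and descend to just above the walls, where the comparison is sharper.

>>> jog_arm --translation '[[0,0.012,-0.0024],[0,0.012,0],[0,0.012,0],[0,0.012,0],[0,0,0],[0,0,0],[0,0,0]]' --dr '[[0,0,0],[0,0,0],[0,0,0],[0,0,0],[0,0,0],[0,0,0],[0,0,0]]'

```text
time_s: 9.52
tool_pos: [0.5064, 0.2482, 0.0343]
orientation: [-0.707, -0.003, 0.003, 0.707]
force: [0.1, 0.5, -1.0]
finger_gap: 0.105
```

```bash
python3 snap.py w4; python3 - <<'E'
import cv2
a=cv2.imread("pics/w4.png")[120:300,180:400]; cv2.imwrite("pics/w4c.png",cv2.resize(a,None,fx=3,fy=3,interpolation=cv2.INTER_CUBIC))
E
```

```text
9.675 [0.50629575 0.24813713 0.03420888] tool-x yaw 0.009135154759734797 y [ 4.e-04  4.e-04 -1.e+00] 0.10018764780286304 [-0.9   0.49  0.42  2.01 -0.3   0.69  1.29] [ 0.09106109  0.59899343 -0.61744144]
```

View pics/w4c.png

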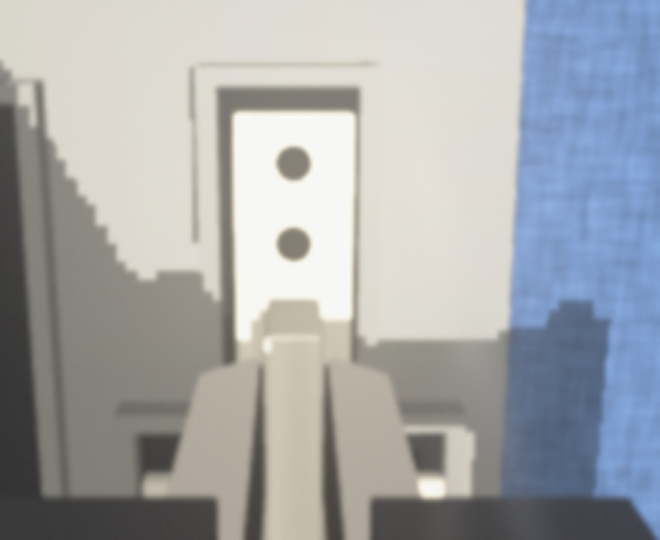

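```bash
python3 - <<'E'
import pickle; from h import *
im=pickle.load(open("w4.pkl","rb"))["wrist"]; f=lambda p:np.array(p)/3-1/3+[180,120]
g=cv2.cvtColor(im["color"],cv2.COLOR_BGR2GRAY)
print([(u,int(g[160,u])) for u in list(range(249,262))+list(range(294,304))])
print([(v,int(g[v,278])) for v in range(145,162)])
print("shank",ray(im,f([[232,130],[355,130],[293,111]]),.029).round(4))
print("bay sides z006",ray(im,f([[218,130],[360,130]]),.006).round(4),"end z014",ray(im,f([293,88]),.014).round(4))
E
```

```text
[(249, 219), (250, 218), (251, 204), (252, 164), (253, 130), (254, 120), (255, 119), (256, 129), (257, 190), (258, 240), (259, 247), (260, 247), (261, 247), (294, 247), (295, 247), (296, 247), (297, 243), (298, 206), (299, 175), (300, 206), (301, 220), (302, 222), (303, 222)]
[(145, 222), (146, 222), (147, 216), (148, 193), (149, 156), (150, 131), (151, 125), (152, 125), (153, 125), (154, 125), (155, 130), (156, 158), (157, 217), (158, 244), (159, 247), (160, 247), (161, 247)]
shank [[0.4568 0.2366 0.029 ]
 [0.4566 0.2587 0.029 ]
 [0.4533 0.2475 0.029 ]]
bay sides z006 [[0.4596 0.2324 0.006 ]
 [0.4593 0.2611 0.006 ]] end z014 [[0.4505 0.2475 0.014 ]]
```

Remaining y error is -0.9 mm, and the x gap is 2.8 mm against an ideal 3. Correct and lower.

>>> jog_arm --translation '[[0,0,-0.0009],[0,0.006,0],[0,0.006,0],[0,0.003,0],[0,0.002,0],[0,0.001,0],[0,0,0],[0,0,0]]' --dr '[[0,0,0],[0,0,0],[0,0,0],[0,0,0],[0,0,0],[0,0,0],[0,0,0],[0,0,0]]'

```text
time_s: 10.68
tool_pos: [0.5062, 0.2471, 0.0159]
orientation: [-0.707, -0.003, 0.003, 0.707]
force: [-0.6, -0.3, -0.9]
finger_gap: 0.105
```

>>> jog_arm --translation '[[0,0,0],[0,0,0],[0,0,0],[0,0,0],[0,-0.01,0],[0,-0.02,0],[0,-0.04,0],[0,-0.044,0]]' --dr '[[0,0,0],[0,0,0],[0,0,0],[0,0,0],[0,0,0],[0,0,0],[0,0,0],[0,0,0]]' --hand -0.3

```text
time_s: 11.68
tool_pos: [0.5059, 0.2468, 0.1314]
orientation: [0.707, 0.003, -0.003, -0.707]
force: [-0.2, 0.1, 0.7]
finger_gap: 0.352
```

>>> jog_arm --translation '[[0,0,-0.047],[0,0,-0.047],[0,0,-0.047],[0,0,-0.047],[0,0,-0.047],[0,0,-0.047],[0,0,-0.047],[0,0,-0.047],[0,0,-0.047],[0,0,-0.047],[0,0,-0.047],[0,0,0]]' --dr '[[0,0,0],[0,0,0],[0,0,0],[0,0,0],[0,0,0],[0,0,0],[0,0,0],[0,0,0],[0,0,0],[0,0,0],[0,0,0],[0,0,0]]' --hand 0.3

```text
time_s: 13.18
tool_pos: [0.5099, -0.2739, 0.1307]
orientation: [0.708, 0.002, -0.001, -0.706]
force: [-0.2, 0.0, 0.3]
finger_gap: 0.653
```

>>> jog_arm --translation '[[0,0,0],[0,0,0],[0,0,0],[0,0,0],[0,0,0],[0,0,0],[0,0,0],[0,0,0]]' --dr '[[0,0.17,0],[0,0.17,0],[0,0.17,0],[0,0.17,0],[0,0.17,0],[0,0.17,0],[0,0.083,0],[0,0,0]]'

```text
time_s: 14.18
tool_pos: [0.5111, -0.269, 0.1301]
orientation: [-0.604, 0.367, -0.367, 0.604]
force: [-0.2, 0.2, -0.6]
finger_gap: 0.648
```

```bash
python3 snap.py w5; python3 - <<'E'
import pickle; from h import *
d=pickle.load(open("w5.pkl","rb"))
a=cv2.resize(d["top"]["color"][192:252,170:254],None,fx=4.7,fy=4.7,interpolation=cv2.INTER_CUBIC); b=cv2.resize(d["wrist"]["color"],(400,300))
o=np.zeros((600,400,3),np.uint8); o[:300]=b; h=min(300,a.shape[0]); w=min(400,a.shape[1]); o[300:300+h,:w]=a[:h,:w]; cv2.imwrite("pics/w5m.png",o)
E
```

```text
14.325 [ 0.51094649 -0.26947745  0.13007618] tool-x yaw -1.0915351892391256 y [ 2.e-04  3.e-04 -1.e+00] 0.649769475763083 [-0.31  0.5   0.91  1.94 -0.48  0.94  1.31] [-0.35311431 -0.97518072 -0.43677669]
```

View pics/w5m.png

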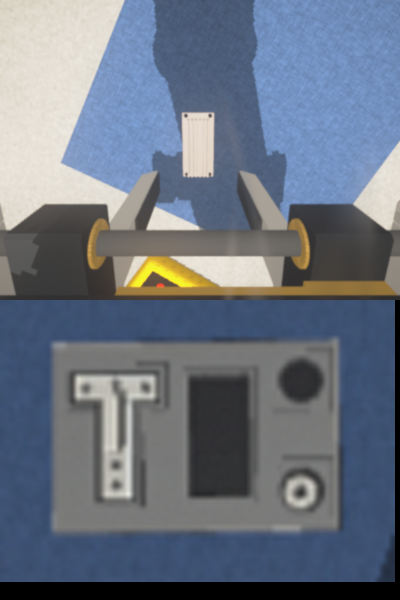

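The bracket sits in the T bay. The sink is aligned between the jaws at about (277,203) full-res. A quick check of its centre:

```bash
python3 - <<'E'
import pickle; from h import *
im=pickle.load(open("w5.pkl","rb"))["wrist"]; c=im["color"].astype(int)
m=((c[...,2]-.8*c[...,0])>0).astype(np.uint8); m[:140]=0;m[262:]=0;m[:,:235]=0;m[:,325:]=0
k=max(cv2.findContours(m,0,1)[0],key=cv2.contourArea); r=cv2.boxPoints(cv2.minAreaRect(k)); print(r.round(1))
a=cv2.approxPolyDP(k,3,True)[:,0]; w=ray(im,a,.007); print(np.c_[a,w[:,:2].round(4)])
w=ray(im,r,.007); print(w.mean(0),[np.linalg.norm(w[i]-w[i-1]) for i in(1,2)],[np.arctan2(*(w[i]-w[i-1])[1::-1]) for i in (1,2)])
E
```

```text
[[254. 156.]
 [300. 156.]
 [300. 249.]
 [254. 249.]]
[[ 2.540e+02  1.570e+02  4.745e-01 -2.408e-01]
 [ 2.550e+02  2.460e+02  5.123e-01 -3.149e-01]
 [ 2.960e+02  2.480e+02  5.475e-01 -2.990e-01]
 [ 3.000e+02  1.580e+02  5.109e-01 -2.230e-01]]
[ 0.51204355 -0.26943915  0.007     ] [np.float64(0.040437866234231415), np.float64(0.08706329503717274)] [np.float64(0.4771944601358533), np.float64(-1.077038551897379)]
```

>>> jog_arm --translation '[[0,0.04,0],[0,0.04,0],[0,0.02,0],[0,0.012,0],[0,0.006,0],[0,0,0]]' --dr '[[0,0.012,0],[0,0,0],[0,0,0],[0,0,0],[0,0,0],[0,0,0]]'

```text
time_s: 15.08
tool_pos: [0.5111, -0.2701, 0.0123]
orientation: [-0.602, 0.371, -0.372, 0.602]
force: [0.1, -0.4, 0.9]
finger_gap: 0.652
```

>>> jog_arm --translation '[[0,0,0],[0,0,0],[0,0,0],[0,0,0],[0,0,0],[0,0,0],[0,0,0],[0,0,0]]' --dr '[[0,0,0],[0,0,0],[0,0,0],[0,0,0],[0,0,0],[0,0,0],[0,0,0],[0,0,0]]' --hand -1

```text
time_s: 16.08
tool_pos: [0.5109, -0.2698, 0.012]
orientation: [-0.602, 0.371, -0.371, 0.602]
force: [-1.9, 0.5, 5.6]
finger_gap: 0.273
```

>>> jog_arm --translation '[[0,-0.01,0],[0,-0.03,0],[0,-0.03,0],[0,0,0],[0,0,0],[0,0,0],[0,0,0],[0,0,0],[0,0,0],[0,0,0]]' --dr '[[0,0,0],[0,0,0],[0,0,0],[0,-0.159,0],[0,-0.159,0],[0,-0.159,0],[0,-0.159,0],[0,-0.159,0],[0,-0.159,0],[0,-0.159,0]]'

```text
time_s: 17.32
tool_pos: [0.5107, -0.2701, 0.0823]
orientation: [0.707, 0.004, -0.004, -0.707]
force: [0.2, -0.2, -1.1]
finger_gap: 0.272
```

>>> jog_arm --translation '[[-0.0009,0,0.0441],[-0.0009,0,0.0441],[-0.0009,0,0.0441],[-0.0009,0,0.0441],[-0.0009,0,0.0441],[-0.0009,0,0.0441],[-0.0009,0,0.0441],[-0.0009,0,0.0441],[-0.0009,0,0.0441],[-0.0009,0,0.0441],[0,0,0],[0,0,0]]' --dr '[[0,0,0],[0,0,0],[0,0,0],[0,0,0],[0,0,0],[0,0,0],[0,0,0],[0,0,0],[0,0,0],[0,0,0],[0,0,0],[0,0,0]]'

```text
time_s: 18.82
tool_pos: [0.4987, 0.1703, 0.0821]
orientation: [0.707, 0.002, -0.002, -0.707]
force: [-0.3, -0.1, -0.6]
finger_gap: 0.274
```

>>> jog_arm --translation '[[0,0.02,0],[0,0.02,0],[0,0.007,0],[0,0,0],[0,0,0],[0,0,0]]' --dr '[[0,0,0],[0,0,0],[0,0,0],[0,0,0],[0,0,0],[0,0,0]]'

```text
time_s: 19.58
tool_pos: [0.499, 0.1711, 0.0355]
orientation: [-0.707, -0.003, 0.002, 0.707]
force: [0.8, 0.2, -0.2]
finger_gap: 0.273
```

```bash
python3 snap.py w6; python3 - <<'E'
import cv2
a=cv2.imread("pics/w6.png")[120:300,180:400]; cv2.imwrite("pics/w6c.png",cv2.resize(a,None,fx=3,fy=3,interpolation=cv2.INTER_CUBIC))
E
```

```text
19.725 [0.49879956 0.17118276 0.03516608] tool-x yaw 0.007288764332216409 y [ 3.e-04  3.e-04 -1.e+00] 0.27496328256558505 [-0.83  0.45  0.47  2.1  -0.33  0.66  1.43] [ 0.24370742  0.83624603 -0.72056255]
```

View pics/w6c.png

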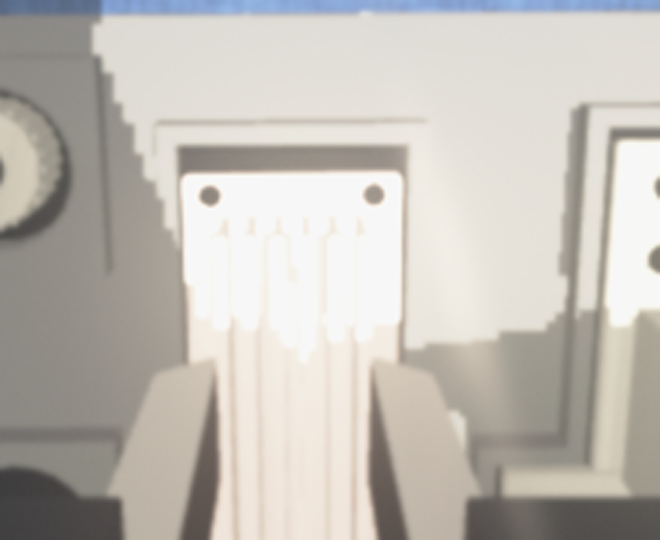

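The sink plate (crop cols 182–403) is centred on the bay (177–408). Checking the end gap:

```bash
python3 - <<'E'
import pickle; from h import *
im=pickle.load(open("w6.pkl","rb"))["wrist"]; f=lambda p:np.array(p)/3-1/3+[180,120]
print("plate",ray(im,f([[182,185],[403,185],[292,172]]),.0302).round(4))
print("bay z006",ray(im,f([[177,160],[408,160]]),.006).round(4),"end z014",ray(im,f([292,146]),.014).round(4),"z006",ray(im,f([292,146]),.006).round(4))
# edge slope of plate end and bay end for yaw
g=cv2.cvtColor(im["color"],cv2.COLOR_BGR2GRAY).astype(int)
for u in(250,265,285,300): print(u,[int(x) for x in g[164:182,u]])
E
```

```text
plate [[0.4595 0.1505 0.0302]
 [0.4592 0.1907 0.0302]
 [0.457  0.1705 0.0302]]
bay z006 [[0.4585 0.147  0.006 ]
 [0.4582 0.1942 0.006 ]] end z014 [[0.4544 0.1705 0.014 ]] z006 [[0.4555 0.1705 0.006 ]]
250 [227, 227, 226, 216, 177, 139, 128, 129, 130, 130, 131, 132, 140, 187, 241, 247, 247, 237]
265 [229, 229, 228, 219, 182, 146, 137, 137, 140, 140, 141, 140, 151, 200, 244, 247, 247, 247]
285 [231, 231, 230, 219, 181, 146, 141, 144, 145, 146, 147, 150, 165, 217, 246, 247, 247, 247]
300 [231, 231, 230, 220, 181, 146, 140, 143, 144, 145, 147, 151, 175, 226, 246, 247, 247, 247]
```

Centred in y, with an end gap of 2.6 mm against 3. Shift +0.4 mm and lower.

>>> jog_arm --translation '[[0.0004,0.006,0],[0,0.006,0],[0,0.003,0],[0,0.002,0],[0,0.0015,0],[0,0.0007,0],[0,0,0],[0,0,0]]' --dr '[[0,0,0],[0,0,0],[0,0,0],[0,0,0],[0,0,0],[0,0,0],[0,0,0],[0,0,0]]'

```text
time_s: 20.72
tool_pos: [0.4991, 0.171, 0.016]
orientation: [-0.707, -0.002, 0.003, 0.707]
force: [-1.9, -1.2, 6.3]
finger_gap: 0.273
```

>>> jog_arm --translation '[[0,0,0],[0,0,0],[0,0,0],[0,0,0],[0,-0.01,0],[0,-0.03,0],[0,-0.04,0],[0,-0.02,0]]' --dr '[[0,0,0],[0,0,0],[0,0,0],[0,0,0],[0,0,0],[0,0,0],[0,0,0],[0,0,0]]' --hand -0.1

```text
time_s: 21.72
tool_pos: [0.4998, 0.1712, 0.1181]
orientation: [-0.707, -0.003, 0.002, 0.708]
force: [0.1, 0.7, 0.2]
finger_gap: 0.451
```

>>> jog_arm --translation '[[-0.0061,0,-0.0421],[-0.0061,0,-0.0421],[-0.0061,0,-0.0421],[-0.0061,0,-0.0421],[-0.0061,0,-0.0421],[-0.0061,0,-0.0421],[0,0,0],[0,0,0],[0,0,0]]' --dr '[[0,0,0],[0,0,0],[0,0,0],[0,0,0],[0,0,0],[0,0,0],[0,0,0],[0,0,0],[0,0,0]]' --hand 0.3

```text
time_s: 22.85
tool_pos: [0.4645, -0.0807, 0.1158]
orientation: [-0.707, -0.003, 0.003, 0.707]
force: [-0.4, 0.5, 0.3]
finger_gap: 0.647
```

```bash
python3 snap.py w7; python3 - <<'E'
import pickle; from h import *
d=pickle.load(open("w7.pkl","rb"))
im=d["wrist"]; c=im["color"].astype(int)
m=((c[...,2]-.8*c[...,0])>0).astype(np.uint8); m[:140]=0;m[270:]=0;m[:,:240]=0;m[:,320:]=0
n,l,st,ce=cv2.connectedComponentsWithStats(m)
for j in range(1,n):
    if st[j,4]>100: print(st[j],ce[j],ray(im,ce[j],.018).round(4))
a=cv2.resize(d["top"]["color"][192:252,170:254],None,fx=4.7,fy=4.7,interpolation=cv2.INTER_CUBIC); b=cv2.resize(d["wrist"]["color"],(400,300))
o=np.zeros((600,400,3),np.uint8); o[:300]=b; h=min(300,a.shape[0]); w=min(400,a.shape[1]); o[300:300+h,:w]=a[:h,:w]; cv2.imwrite("pics/w7m.png",o)
E
```

```text
23.0 [ 0.46444555 -0.08105717  0.11568491] tool-x yaw 0.008479285654052615 y [-1.e-04  0.e+00 -1.e+00] 0.6513091076273733 [-0.53  0.24  0.66  2.17 -0.21  0.79  1.83] [-0.64154893  0.09477448 -0.23679026]
[262 192  30  33 788] [276.7322335  208.01649746] [[ 0.4634 -0.0815  0.018 ]]
```

View pics/w7m.png

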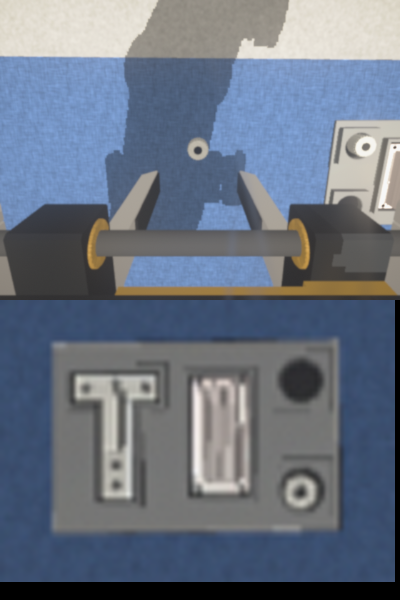

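Bracket and sink both sit in their bays, and the nut at (277,208) is centred between the jaws. Grasp it.

>>> jog_arm --translation '[[0,0.04,0],[0,0.04,0],[0,0.012,0],[0,0.008,0],[0,0.004,0],[0,0,0]]' --dr '[[0,0,0],[0,0,0],[0,0,0],[0,0,0],[0,0,0],[0,0,0]]'

```text
time_s: 23.75
tool_pos: [0.4648, -0.0818, 0.0123]
orientation: [-0.707, -0.003, 0.002, 0.707]
force: [-0.8, 0.1, -0.4]
finger_gap: 0.65
```

>>> jog_arm --translation '[[0,0,0],[0,0,0],[0,0,0],[0,0,0],[0,0,0],[0,0,0],[0,0,0],[0,0,0]]' --dr '[[0,0,0],[0,0,0],[0,0,0],[0,0,0],[0,0,0],[0,0,0],[0,0,0],[0,0,0]]' --hand -1

```text
time_s: 24.75
tool_pos: [0.4643, -0.0818, 0.0117]
orientation: [-0.707, -0.003, 0.003, 0.707]
force: [0.5, 0.6, 3.8]
finger_gap: 0.244
```

The gap of 22.9 mm is a little under 24, so I'll lift slightly and check the grip with a picture.

>>> jog_arm --translation '[[0,0,0],[0,-0.005,0],[0,-0.015,0],[0,-0.02,0],[0,0,0],[0,0,0]]' --dr '[[0,0,0],[0,0,0],[0,0,0],[0,0,0],[0,0,0],[0,0,0]]'

```text
time_s: 25.5
tool_pos: [0.4643, -0.0815, 0.0518]
orientation: [-0.707, -0.003, 0.003, 0.707]
force: [-0.1, 0.1, -1.1]
finger_gap: 0.243
```

```bash
python3 snap.py w8; python3 - <<'E'
import pickle,cv2
d=pickle.load(open("w8.pkl","rb"))
a=d["wrist"]["color"][170:310,190:370]; cv2.imwrite("pics/w8c.png",cv2.resize(a,None,fx=4,fy=4,interpolation=cv2.INTER_CUBIC))
E
```

```text
25.65 [ 0.46399137 -0.08177559  0.05131385] tool-x yaw 0.007216000964748273 y [-8.e-04 -1.e-04 -1.e+00] 0.23994888592169908 [-0.46  0.36  0.59  2.21 -0.33  0.65  1.95] [-0.12063023  0.98279469 -0.27223482]
```

View pics/w8c.png

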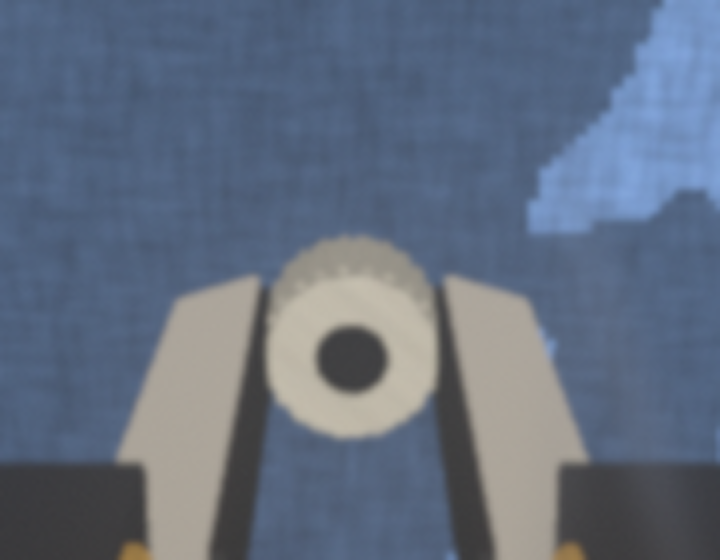

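The nut is held upright and centred in the jaws. I'll compute its offset along tool x before carrying it over.

```bash
python3 - <<'E'
import pickle; from h import *
im=pickle.load(open("w8.pkl","rb"))["wrist"]
print(ray(im,np.array([[352,357]])/4-.4+[190,170],.0596))
im=pickle.load(open("w3.pkl","rb"))["wrist"]; g=cv2.cvtColor(im["color"],cv2.COLOR_BGR2GRAY)
print([int(x) for x in g[257,70:130]]); print([int(x) for x in g[230:285,100]])
E
```

```text
[[ 0.46455557 -0.08164117  0.0596    ]]
[155, 175, 190, 196, 196, 197, 196, 191, 178, 159, 131, 112, 108, 108, 104, 96, 86, 79, 78, 78, 78, 78, 78, 78, 78, 78, 78, 78, 77, 77, 78, 78, 76, 76, 75, 74, 69, 65, 64, 63, 63, 65, 63, 63, 62, 62, 62, 62, 64, 72, 92, 113, 123, 125, 125, 124, 124, 116, 105, 97]
[107, 109, 118, 123, 125, 126, 125, 125, 117, 99, 79, 67, 65, 65, 65, 65, 65, 67, 69, 71, 74, 74, 76, 76, 77, 77, 77, 78, 77, 77, 78, 77, 78, 77, 77, 77, 78, 77, 77, 78, 79, 87, 101, 113, 118, 121, 137, 164, 183, 192, 196, 197, 197, 197, 197]
```

>>> jog_arm --translation '[[0,-0.02,0],[0.0154,0,0.0385],[0.0154,0,0.0385],[0.0154,0,0.0385],[0.0154,0,0.0385],[0.0154,0,0.0383],[0,0.01,0],[0,0.01,0],[0,0.01,0],[0,0,0],[0,0,0],[0,0,0]]' --dr '[[0,0,0],[0,0,0],[0,0,0],[0,0,0],[0,0,0],[0,0,0],[0,0,0],[0,0,0],[0,0,0],[0,0,0],[0,0,0],[0,0,0]]'

```text
time_s: 27.15
tool_pos: [0.5401, 0.1109, 0.042]
orientation: [-0.707, -0.003, 0.002, 0.707]
force: [-0.3, -0.2, -0.0]
finger_gap: 0.242
```

```bash
python3 - <<'E'
import pickle; from h import *
from bench import arm,viewer
im=pickle.load(open("w3.pkl","rb"))["wrist"]
l,b=ray(im,[[85.5,257],[100,271.8]],.006); r,t=ray(im,[[120,257],[100,239.2]],.014)
print(l,r,"yc",(l[1]+r[1])/2,"dia",r[1]-l[1]); print("xc",(t[0]+b[0])/2,b[0]-t[0])
im=viewer.get_image("wrist"); cv2.imwrite("pics/w9.png",im["color"]); import pickle as p; p.dump(im,open("w9.pkl","wb"))
g=cv2.cvtColor(im["color"],cv2.COLOR_BGR2GRAY)
for v in(236,240,244,248): print(v,[int(x) for x in g[v,236:322]])
print([int(x) for x in g[205:270,278]])
E
```

```text
[0.5414439  0.09655184 0.006     ] [0.53790255 0.12813234 0.014     ] yc 0.11234209144401239 dia 0.03158049931996504
xc 0.5388166260669958 0.030834253674783096
236 [92, 93, 100, 111, 119, 120, 121, 121, 121, 121, 121, 121, 121, 121, 121, 121, 118, 112, 103, 90, 75, 64, 64, 67, 83, 105, 122, 133, 136, 138, 138, 139, 141, 141, 142, 141, 142, 144, 147, 150, 149, 145, 143, 143, 145, 147, 147, 144, 142, 141, 141, 142, 142, 143, 141, 137, 127, 115, 103, 89, 79, 76, 75, 75, 77, 84, 98, 109, 118, 125, 128, 129, 129, 130, 130, 131, 131, 130, 131, 131, 131, 131, 132, 132, 132, 133]
240 [93, 94, 99, 111, 118, 121, 123, 124, 126, 129, 132, 138, 142, 146, 150, 152, 154, 149, 133, 107, 87, 81, 95, 115, 127, 135, 138, 144, 149, 150, 145, 146, 153, 161, 166, 168, 169, 170, 171, 175, 177, 178, 179, 179, 180, 179, 177, 172, 167, 163, 160, 157, 151, 145, 144, 144, 144, 143, 141, 132, 114, 95, 80, 79, 97, 129, 150, 157, 157, 154, 152, 148, 143, 141, 138, 135, 133, 132, 131, 132, 133, 133, 134, 134, 135, 140]
244 [137, 144, 148, 152, 155, 156, 157, 157, 158, 158, 157, 157, 157, 157, 158, 157, 155, 139, 1
[... 357 characters left out ...]
7, 157, 157, 157, 157, 157, 157, 157, 157, 158, 158, 157, 156, 144, 115, 83, 71, 93, 126, 144, 153, 166, 173, 175, 175, 177, 177, 177, 178, 178, 177, 177, 177, 177, 177, 177, 178, 177, 176, 176, 175, 175, 174, 174, 175, 175, 177, 178, 179, 179, 179, 179, 177, 176, 175, 171, 162, 151, 141, 124, 97, 78, 87, 117, 147, 159, 161, 161, 162, 161, 162, 162, 162, 162, 162, 162, 163, 163, 163, 163, 163, 164, 163]
[197, 197, 197, 196, 193, 179, 146, 110, 90, 85, 84, 85, 84, 84, 84, 83, 80, 75, 71, 71, 69, 70, 73, 88, 114, 134, 141, 144, 144, 143, 143, 143, 145, 154, 169, 179, 180, 178, 176, 175, 175, 175, 175, 176, 175, 159, 122, 82, 67, 65, 65, 66, 64, 65, 64, 64, 64, 64, 64, 63, 63, 66, 86, 124, 156]
```

The pocket from the earlier view is (0.539, 0.112), and the current view shows the nut centred sideways within 0.3 mm. Small correction, then lower.

>>> jog_arm --translation '[[-0.0006,0.008,0.0003],[0,0.006,0],[0,0.005,0],[0,0.003,0],[0,0.002,0],[0,0.0015,0],[0,0.0005,0],[0,0,0],[0,0,0]]' --dr '[[0,0,0],[0,0,0],[0,0,0],[0,0,0],[0,0,0],[0,0,0],[0,0,0],[0,0,0],[0,0,0]]'

```text
time_s: 28.32
tool_pos: [0.5393, 0.1113, 0.0158]
orientation: [0.707, 0.003, -0.003, -0.707]
force: [0.6, 0.2, 1.3]
finger_gap: 0.241
```

>>> jog_arm --translation '[[0,0,0],[0,0,0],[0,0,0],[0,-0.01,0],[0,-0.03,0],[0,-0.04,0],[0,-0.04,0],[0,0,-0.05],[0,0,-0.05],[0,0,-0.05],[0,0,-0.05],[0,0,-0.03]]' --dr '[[0,0,0],[0,0,0],[0,0,0],[0,0,0],[0,0,0],[0,0,0],[0,0,0],[0,0,0],[0,0,0],[0,0,0],[0,0,0],[0,0,0]]' --hand -0.2

```text
time_s: 29.82
tool_pos: [0.5406, -0.1213, 0.1365]
orientation: [0.707, 0.002, -0.001, -0.707]
force: [-0.0, 0.3, 1.0]
finger_gap: 0.399
```

>>> jog_arm --translation '[[0,0,0],[0,0,0],[0,0,0],[0,0,0]]' --dr '[[0,0,0],[0,0,0],[0,0,0],[0,0,0]]'

```text
time_s: 30.32
tool_pos: [0.5411, -0.1178, 0.1357]
orientation: [-0.707, -0.003, 0.003, 0.707]
force: [-0.5, -0.2, 0.3]
finger_gap: 0.4
```

```bash
python3 snap.py w10; python3 - <<'E'
import pickle; from h import *
d=pickle.load(open("w10.pkl","rb"))
T=d["top"]["color"][155:262,110:440]; a=cv2.resize(d["top"]["color"][192:252,170:254],(560,400),interpolation=cv2.INTER_CUBIC)
u,v=proj(d["scene"],[.5,.18,0])[0].astype(int); print(u,v)
s=d["scene"]["color"][max(v-60,0):v+60,max(u-80,0):u+80]; b=cv2.resize(s,(267,200),interpolation=cv2.INTER_CUBIC); t=cv2.resize(T,(293,95))
o=np.zeros((600,560,3),np.uint8); o[:400]=a; o[400:600,:267]=b; o[400:495,267:]=t; cv2.imwrite("pics/fin.png",o)
E
```

```text
30.475 [ 0.54103557 -0.11824848  0.13570075] tool-x yaw 0.007741103498950817 y [-0.  0. -1.] 0.3996420070965106 [-0.44  0.37  0.67  1.98 -0.29  0.89  1.96] [-0.11139902  0.78150589  0.01397661]
338 199
```

View pics/fin.png

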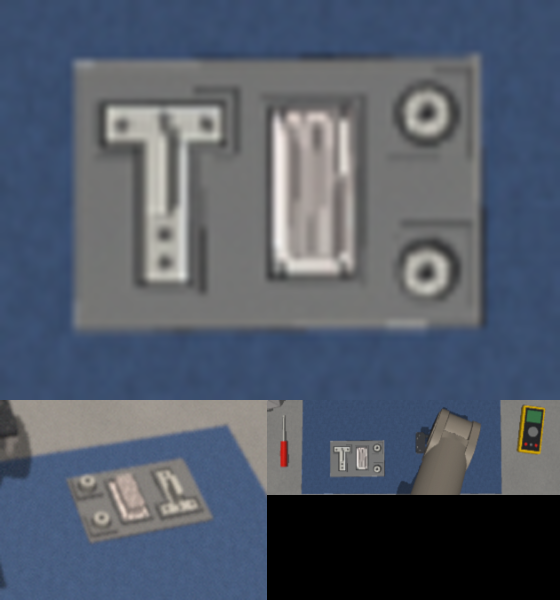

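All three parts sit in their places with dark margin around them, both nuts are in their pockets, and the driver and meter are unmoved. Handing in.

```bash
python3 -c "
from bench import arm
print(arm.hand_in())"
```

```text
the job is handed in; nothing more can be done
None
```

The bracket, heat sink and thumb nut are in their compartments, each gripped, checked from close above, lowered to the floor and released. I handed the job in after about 30 s of the 70 s allowed; no verdict is reported.

- **Placement:** the last top and scene views show all three parts in place with a dark gap around each. The tray's own nut is still in its pocket, and the multimeter and screwdriver look unmoved. The arm stands clear of everything.
- **Seating:** just before lowering, the bracket was about 0.9 mm off and the sink about 0.4 mm off, and I corrected both. All three were let go at floor height (finger ends at z ≈ 16 mm), with light forces of 1 to 6 N. I did not measure final tilt or position in numbers; I judged them from the images.
- **Disagreements:**
  - The top camera differed from the wrist camera and arm by about 1–2 mm, so I aligned each part by close wrist views.
  - The first wrist picture was taken while the arm was still settling, so I did not use it for positions.
  - The jaws read about 23 mm on the 24 mm nut, but a picture showed it upright and centred.

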